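# Lock the pull-out shelf and hold the wastebasket's vent cap at the airing mark

## Robot

A 7-joint arm with a two-finger parallel gripper is mounted at the origin on the work surface. World frame = base frame: x ahead of the robot, y to its left, z up, the work surface at z = 0. Lengths are in m, angles in rad, forces in N, time in s.
With the tool pointing down it reaches from about 0.425 to 0.925 m from the base axis. Payload 6.8 kg.
Tool frame: the origin (TCP) lies between the finger pads; the fingertips stand 22 mm ahead of it and the grasp point (between the pads) lies 3 mm ahead of it; z points along the fingers, y is the direction in which the jaws open and shut (so a half turn about z gives the same grasp; the last joint's range is limited). The gripper opens to 85 mm and grips with 20 to 120 N. Pads are 22 mm wide; open, the fingers measure 114 mm over their backs; the gripper's body (76 mm by 85 mm) begins 54 mm behind the grasp point. The pads swing forward as they close: fully open they stand 13 mm farther back than shut.
Start: joints at [-0.108, 0.477, 0.022, 1.555, -0.011, 1.109, -0.083], TCP at [0.675, 0, 0.253] pointing down, gripper open.
Joint ranges: [-2.96, 2.96], [-0.34, 2.1], [-1.41, 1.46], [0.24, 2.44], [-1.37, 4.51], [0.17, 1.92], [-2.96, 2.96]. Speed limits (rad/s): [2.39, 2.39, 3.14, 3.14, 3.14, 3.14, 3.14].

## Interface

Orientations are given as a unit quaternion [x, y, z, w].
In Python, from workcell import env gives the robot as it stands. The module is installed in compiled form; this text tells all that it offers.
- The arm moves only by the tool arm_command, never from a script. Its argument "deltas" is a list that holds one entry, the list of rows, each a list of 7 numbers: the shift along the tool's x, y, z in mm, then the turn, a rotation vector about the tool's x, y, z in rad, then the opening in per cent of the stroke, from 0 (shut) to 100 (fully open). In form: [[[tx, ty, tz, ax, ay, az, hand], ...]]. A call has 1 to 20 rows; each row is the pose to reach, as a shift and turn from the pose measured when the call began, along the tool's axes at that moment; what a row does not reach only later rows make up. A row lasts 1/10 s, in which the tool goes at most 50 mm and 8.59 degrees, less where a joint would pass 70% of its speed; a pose out of reach is approached as far as the arm can. A call with a gripper value outside its range is refused whole. The fingers move at their own pace and stop on an object; the grip force is fixed at half the most. Time passes only in rows, so rows that repeat a pose let the fingers close. It gives the time, the measured TCP pose, the force and the opening at its end, in the units of the state.
- env.get_obs(): the state, without advancing time (a new reading comes with each control period).
- env.camera(name): name is "scene" or "side" or "wrist"; returns a dict with "color" (400x640x3 uint8, red, green, blue), "fov_y" (degrees; the focal length in pixels is half the picture's height over the tangent of half this angle, whatever the lens; pixels are square), "cx", "cy" (the principal point, pixels), "rvec" (rotation vector, rad) and "tvec" (3), from world to camera coordinates, as OpenCV has them. Camera axes: x right, y down, z forward; pixel columns grow to the right and rows downward; lengths in m; the calibration is good to about 2 mm. A picture is of the moment at which its call begins. There is no depth.
- env.finish_job(): hands the job in, once; it reports no verdict.
Trained networks look in a picture, given as the dict that the camera call returned (one of the last four; its "shot" number tells which), for a name from the list of things; names that differ only in an ending like _2 or _b are one class to them, and where a whole thing is asked for, a point or a joint stands for the part that bears it (a point fixed in the world has none). Each returns a list of dicts, best first, with "conf" (0 to 1); they miss things now and then, are a little off and sometimes report something else, mostly with a low value. They report only what shows in the picture. A call takes as long as a camera call. They do not tell look-alikes from the thing itself.
- env.search_frame(query, picture): "bbox" ([left, top, right, bottom] in pixels, round what is visible of it).
The state is a dict: "clock": time; "joints": joint angles; "joint_vel": joint speeds; "joint_torque": joint torques, N m; "tool_pos": TCP position; "orientation": TCP orientation; "wrist_force": force on the tool from outside, world axes, zero at the start; "torque": the same for the moment, N m; "opening": finger opening in m.
Only numpy, scipy, OpenCV 4.12 (cv2) and the standard library are available. Lean on these libraries where they do the work, as an engineer would, in place of code of your own. Each camera call takes 0.05 s, during which the arm holds its last target.

## Task

Flip the red cam lever over to lock the rolling shelf, then put the blue vent cap into the bayonet neck on the white wastebasket's lid and turn it clockwise until its bar points at the green airing marks, half-way to the click at the red marks, and never on into the click. The cap is sprung and would turn back, so finish while still gripping it there: do not let go. Leave the basket and the other things on the shelf where they stand.

Things in the scene. Friction and masses are not known exactly. Their poses are not given: they have to be found in the camera images.
- cam (a joint): Red cam lever at the shelf's right edge, rad. 0 = leaning 0.44 rad outwards from upright; starts at 0 to 0.25 (shelf free). It swings inwards over the upright to its stop at 1.45 (leaning 1.01 rad inwards); from 1.25 on the shelf is clamped (to 30 N). Flat lever, 80 mm from the pivot to its end, 18 mm wide (28 mm at the end), 8 mm thick; 2 to 4 N at the end; stays where left.
- cam_pivot (a point): Lever's pivot, 45 mm above the table. Shelf's axes: x along the slides and the pivot axis, y inwards over the shelf, z up. The lever points from here to y = sin(q - 0.44), z = cos(q - 0.44), q = joint cam. Bracket cheeks, 6 mm, at x = +-21 mm, rise 17 mm above the pivot.
- cap_mid (a point): Blue vent cap, 90 g, 56 mm high, standing on its plug on the shelf; point on its axis, 28 mm above its underside. Plug 48 mm across, 18 mm high, with two opposite lugs along +-x, 10 mm wide, reaching 31 mm from the axis, 2 to 8 mm above the underside. Above the plug a disc 74 mm across, 6 mm thick (10 to 4 mm below this point). z up. Fits the neck either way round.
- cap_bar (a point): Where to grip the cap: on its axis, 8 mm below the top of its upright grip bar. The bar lies along the cap's x, in line with the lugs; 62 mm long, 16 mm thick, rising 32 mm from the disc (24 mm below to 8 mm above this point), a white line along its top. 20 mm above cap_mid.
- neck (a point): Grey bayonet neck on the wastebasket's lid: point on its axis in its top face, 226 mm above the table; 86 mm across, 21 mm high. Axes of the basket: x towards one lug slot, the other at -x (black marks on the lid), z up. Bore 51 mm; slots 16 mm wide, reaching 37 mm from the axis; flange 6 mm thick. Fully down, the cap's disc lies on the top face: cap_mid 10 mm above this point.
- green_mark (a point): One of two opposite green airing marks on the basket's lid, 66 mm from the neck's axis, 50 degrees clockwise (from above) from the slots. The cap goes in with its x along the slots, then turns clockwise under the flange (4 mm of lift left); the other way is blocked. Red marks at 104 degrees: clicked past a sprung ball that the lugs meet at about 72 degrees. Do not go there.
- shutter (a joint): Sprung shutter in the neck, pushed round by the cap's lugs, rad: 0 = shut, grows as the cap turns clockwise. The lugs meet it after about 7 degrees; about 0.75 with the cap at the green marks, where the spring pushes the cap back with about 0.1 N m.
- basket_mid (a point): Centre of the white wastebasket, 88 mm above its underside; square, 190 mm by 190 mm at the lid, lid top 175 mm above the underside; standing loose on the shelf, about 2.4 kg. Shelf surface 30 mm above the table.
- shelf (a joint): How far the shelf has rolled along its slides (m), positive away from the robot; it rolls freely at about 2 N until the cam is locked.
- scrub_block: Steel scrubbing block, 75 x 50 x 22 mm, loose; leave alone. Origin at its underside.
- soap_dish: White ceramic soap dish, 85 x 60 x 18 mm, loose; leave alone. Origin at its underside.
- nozzle_cap: Yellow spray nozzle cap, 30 mm across, 42 mm high, standing loose; leave alone. Origin at its underside.
- wand: Olive-green scrub wand lying along y, 205 mm long, 28 mm wide, 22 mm high, loose; leave alone. Origin at its underside.
Mind the look-alikes: they are no part of the job. What is meant by the part that bears cap_mid is not brown, orange or turquoise, and is the smaller of those in its own colour.

How it is judged:
By the outcome, as a careful person would: the job done as asked, in the order asked, and still so for the second after the job is handed in, while the arm keeps its last pose, push and grip.
It also fails if it takes over 70 s, if anything falls off the work surface, if the arm or the gripper's body presses on something with over 40 N, if the wrist force passes 120 N, or if a joint passes its speed limit or range.

## Working session

There is one attempt and no reset: what is moved stays moved. The work goes in short steps, Python scripts to look and compute and a tool call to move; the robot and the scene stay as the last step left them, time stands still between calls to the robot, and variables do not carry over. Pictures are saved under pics/ and viewed, and the job is handed in when it is done.

Besides the shell and the picture viewer there is one more tool, called by a JSON object that holds its "name" and its "arguments", one argument or row to a line. arm_command: Moves the arm, as the interface text tells. Its arguments: {"type":"object","properties":{"deltas":{"type":"array","items":{"type":"array","items":{"type":"array","items":{"type":"number"}}}}},"required":["deltas"]}

```bash
mkdir -p pics
cat > h.py <<'E'
import numpy as np, cv2
from workcell import env
from scipy.spatial.transform import Rotation as R
def cam(n):
    p=env.camera(n); return p
def save(p,name): cv2.imwrite('pics/'+name,p['color'][:,:,::-1])
def K(p):
    f=200/np.tan(np.radians(p['fov_y'])/2); return np.array([[f,0,p['cx']],[0,f,p['cy']],[0,0,1.]])
def ray(p,u,v):
    Rm=cv2.Rodrigues(np.array(p['rvec'],float))[0]; t=np.array(p['tvec'],float)
    d=Rm.T@np.linalg.solve(K(p),[u,v,1.]); return -Rm.T@t,d
def atz(p,u,v,z):
    o,d=ray(p,u,v); return o+d*(z-o[2])/d[2]
def proj(p,X):
    return cv2.projectPoints(np.array(X,float).reshape(-1,3),np.array(p['rvec'],float),np.array(p['tvec'],float),K(p),None)[0].reshape(-1,2)
def tri(a,b):
    # list of (p,u,v)
    A=[];B=[]
    (o1,d1),(o2,d2)=ray(*a),ray(*b)
    d1/=np.linalg.norm(d1);d2/=np.linalg.norm(d2)
    s=np.linalg.lstsq(np.c_[d1,-d2],o2-o1,rcond=None)[0]
    x,y=o1+s[0]*d1,o2+s[1]*d2
    return (x+y)/2,np.linalg.norm(x-y)
E
python3 - <<'E'
from h import *
o=env.get_obs(); print({k:np.round(v,3) for k,v in o.items()})
for n in ['scene','side','wrist']:
    p=cam(n); save(p,n+'0.png'); print(n,{k:np.round(v,3) for k,v in p.items() if k!='color'})
    for q in ['cam','cap_mid','neck','green_mark','basket_mid','shelf','cap_bar','cam_pivot','scrub_block','soap_dish','nozzle_cap','wand']:
        try: print(q,[(np.round(r['bbox']).astype(int).tolist(),round(r['conf'],2)) for r in env.search_frame(q,p)])
        except Exception as e: print(q,e)
E
```

```text
{'clock': np.float64(0.0), 'joints': array([-0.108,  0.478,  0.022,  1.556, -0.012,  1.109, -0.083]), 'joint_vel': array([ 0.   , -0.   ,  0.002, -0.   ,  0.002,  0.001, -0.001]), 'joint_torque': array([-1.0000e-03, -5.9644e+01,  1.6080e+00, -2.8119e+01,  1.2000e-02,
        9.0000e-03,  0.0000e+00]), 'tool_pos': array([ 0.674, -0.   ,  0.252]), 'orientation': array([ 0.707,  0.707, -0.001, -0.001]), 'wrist_force': array([ 0.194, -0.029,  0.518]), 'torque': array([-0.009,  0.018, -0.076]), 'opening': np.float64(0.085)}
scene {'fov_y': np.float64(43.682), 'cx': np.float64(321.245), 'cy': np.float64(204.704), 'rvec': array([ 1.237,  2.42 , -0.822]), 'tvec': array([ 0.431, -0.168,  1.633]), 'shot': np.int64(1)}
cam [([276, 171, 291, 202], 0.51)]
cap_mid [([272, 136, 298, 156], 0.71), ([210, 181, 247, 222], 0.68), ([288, 352, 318, 380], 0.58)]
neck [([375, 212, 484, 333], 0.97)]
green_mark [([375, 213, 485, 332], 0.62)]
basket_mid [([374, 213, 486, 330], 0.86), ([286, 295, 356, 346], 0.66)]
shelf [([225, 174, 515, 400], 0.73), ([374, 213, 486, 331], 0.58)]
cap_bar [([319, 232, 336, 252],
[... 1208 characters left out ...]
sh [([269, 214, 291, 230], 0.57)]
nozzle_cap [([271, 318, 287, 336], 0.82)]
wand []
wrist {'fov_y': np.float64(59.144), 'cx': np.float64(322.385), 'cy': np.float64(198.543), 'rvec': array([-2.86 ,  0.   , -0.003]), 'tvec': array([-0.675, -0.035,  0.379]), 'shot': np.int64(3)}
cam [([2, 1, 248, 137], 0.67)]
cap_mid [([166, 244, 239, 308], 0.92), ([471, 98, 552, 172], 0.85)]
neck [([0, 1, 248, 136], 0.97)]
green_mark []
basket_mid [([0, 1, 249, 139], 0.86)]
shelf [([1, 1, 434, 400], 0.85)]
cap_bar [([471, 100, 555, 173], 0.74)]
cam_pivot [([0, 1, 440, 400], 0.96)]
scrub_block [([70, 241, 147, 315], 0.68)]
soap_dish [([278, 235, 340, 319], 0.65)]
nozzle_cap []
wand [([371, 59, 412, 268], 0.76)]
```

View pics/scene0.png

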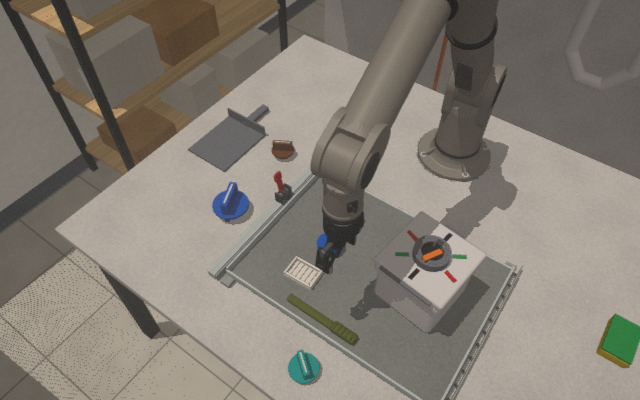

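View pics/side0.png

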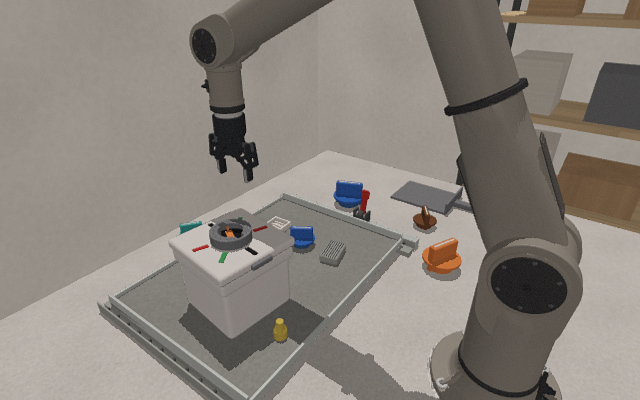

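View pics/wrist0.png

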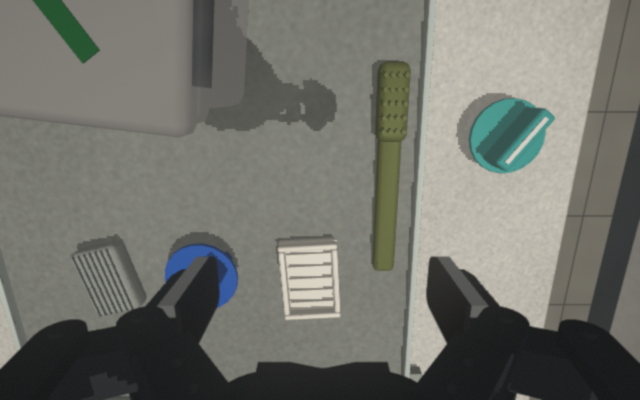

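Run:
```python
from h import *
s=cv2.imread('pics/scene0.png'); d=cv2.imread('pics/side0.png'); w=cv2.imread('pics/wrist0.png')
def c(im,x0,y0,x1,y1,f): return cv2.resize(im[y0:y1,x0:x1],None,fx=f,fy=f,interpolation=cv2.INTER_CUBIC)
cv2.imwrite('pics/c1.png',c(s,360,200,500,300,5))
cv2.imwrite('pics/c2.png',c(d,280,170,420,270,5))
cv2.imwrite('pics/c3.png',c(s,200,150,340,250,5))
cv2.imwrite('pics/c4.png',c(d,160,200,300,300,5))
```

```text
(no output)
```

View pics/c1.png

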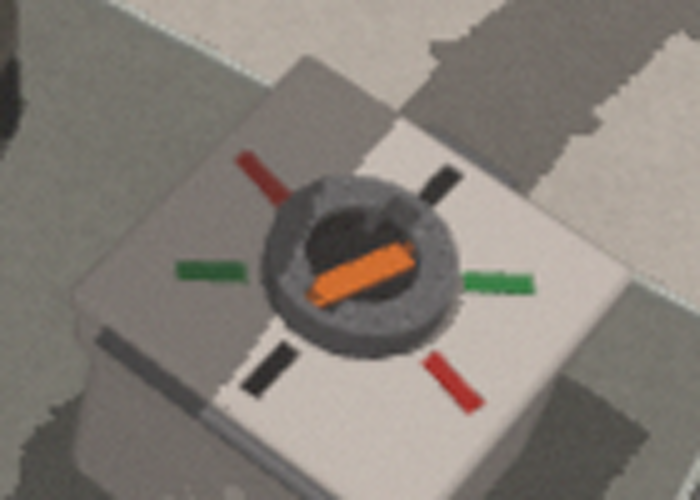

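View pics/c2.png

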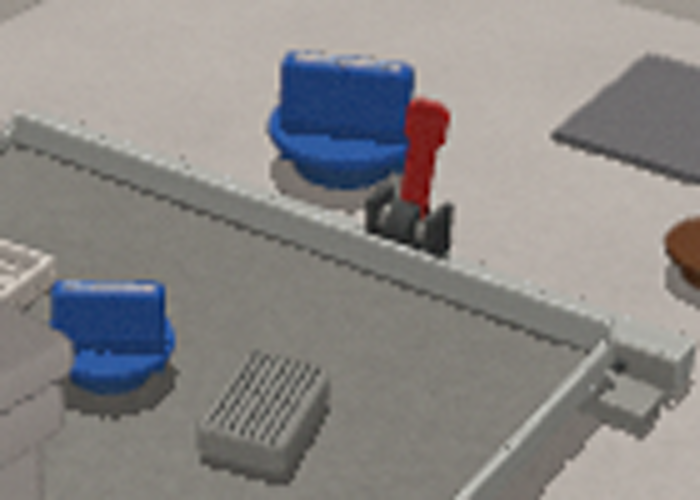

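View pics/c3.png

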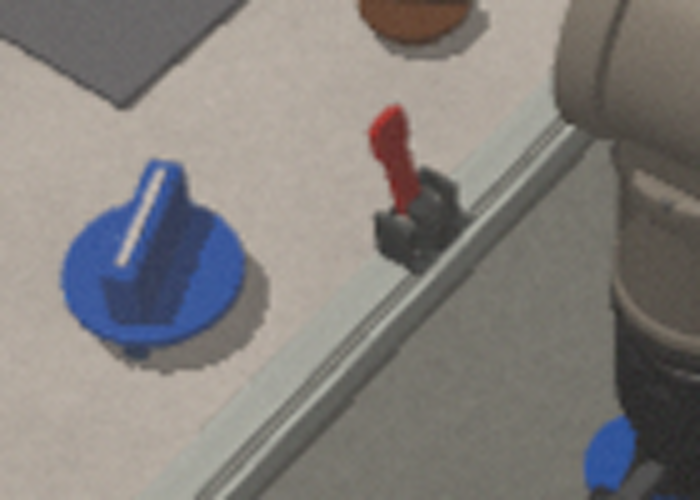

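View pics/c4.png

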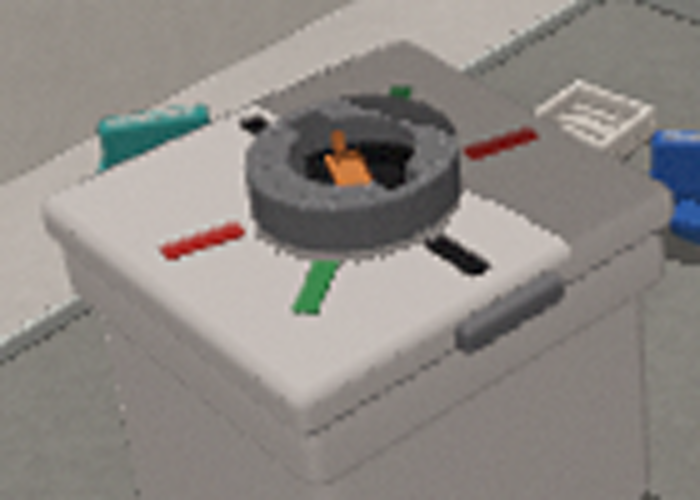

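Run:
```python
from h import *
a=cam('scene');b=cam('side');w=cam('wrist')
f=lambda n,x,y:print(n,np.round(x,4),np.round(y,4))
f('tip',*tri((a,278,172),(b,366,190.5)))
f('piv',*tri((a,282.6,192.5),(b,361.5,213)))
# cheek tops at z .062: scene crop outer corners; inner etc
for u,v in [(200+382/5,150+212/5),(200+432/5,150+170/5)]: print('sc cheek',atz(a,u,v,.062).round(4))
for u,v in [(280+378/5,170+190/5),(280+442/5,170+205/5)]: print('sd cheek',atz(b,u,v,.062).round(4))
# marks on lid
M={'black1':(440,187),'black2':(268,370),'red1':(263,178),'red2':(453,383),'g1':(211,271),'g2':(499,284)}
for k,(u,v) in M.items(): print(k,atz(a,360+u/5,200+v/5,.205).round(4))
M={'black1':(458,254),'black2':(254,124),'red1':(502,143),'red2':(203,241),'g1':(316,287)}
for k,(u,v) in M.items(): print('side',k,atz(b,160+u/5,200+v/5,.205).round(4))
# neck top circle centre
print('neck',atz(a,360+364/5,200+258/5,.226).round(4), atz(b,160+354/5,200+160/5,.226).round(4))
# cap disc wrist, z=.03+.024
print('cap',atz(w,201,275,.054).round(4))
print('cap bar ends side',atz(b,280+53/5,170+285/5,.086).round(4),atz(b,280+163/5,170+286/5,.086).round(4))
print('rails side', [atz(b,280+x/5,170+y/5,.05).round(3).tolist() for x,y in [(20,115),(610,320)]])
```

```text
tip [ 0.482  -0.3359  0.1239] 0.0007
piv [ 0.4861 -0.3218  0.0488] 0.0027
sc cheek [ 0.5055 -0.328   0.062 ]
sc cheek [ 0.4634 -0.3242  0.062 ]
sd cheek [ 0.5057 -0.3198  0.062 ]
sd cheek [ 0.4646 -0.3272  0.062 ]
black1 [0.4589 0.1672 0.205 ]
black2 [0.5938 0.1499 0.205 ]
red1 [0.5038 0.0967 0.205 ]
red2 [0.5509 0.2203 0.205 ]
g1 [0.5634 0.1028 0.205 ]
g2 [0.4915 0.2139 0.205 ]
side black1 [0.4602 0.1635 0.205 ]
side black2 [0.6009 0.1475 0.205 ]
side red1 [0.5022 0.0942 0.205 ]
side red2 [0.5491 0.2177 0.205 ]
side g1 [0.4895 0.2115 0.205 ]
neck [0.5297 0.1599 0.226 ] [0.5186 0.1619 0.226 ]
cap [ 0.5525 -0.1018  0.054 ]
cap bar ends side [ 0.5745 -0.0892  0.086 ] [ 0.5252 -0.124   0.086 ]
rails side [[0.765, -0.281, 0.05], [0.333, -0.29, 0.05]]
```

{"name": "arm_command", "arguments": {
  "deltas": [
    [[-40,-20,0,0,0,0,0],[-80,-40,0,0,0,0,0],[-120,-60,0,0,0,0,0],[-160,-75,0,0,0,0,0],[-200,-95,0,0,0,0,0],[-240,-115,0,0,0,0,0],[-280,-130,0,0,0,0,0],[-320,-150,0,0,0,0,0],[-360,-170,0,0,0,0,0],[-400,-190,0,0,0,0,0],[-410,-190,0,0,0,0,0],[-410,-190,0,0,0,0,0],[-410,-190,0,0,0,0,0]]
  ]
}}

```text
clock: 3.4
tool_pos: [0.4859, -0.4087, 0.2531]
orientation: [0.707, 0.708, 0.001, -0.0]
wrist_force: [-0.4, 1.3, -0.4]
opening: -0.0002
```

Run:
```python
from h import *
o=env.get_obs(); print({k:np.round(o[k],4) for k in ['clock','tool_pos','orientation','opening','wrist_force']})
for n in ['scene','side','wrist']: 
    p=cam(n); save(p,n+'1.png')
    im=cv2.imread(f'pics/{n}1.png')
s=cv2.imread('pics/scene1.png'); d=cv2.imread('pics/side1.png')
def c(im,x0,y0,x1,y1,f): return cv2.resize(im[y0:y1,x0:x1],None,fx=f,fy=f,interpolation=cv2.INTER_CUBIC)
a=c(s,200,160,360,300,5); b=c(d,270,170,390,270,5)
cv2.imwrite('pics/c5.png',a);cv2.imwrite('pics/c6.png',b)
```

```text
{'clock': np.float64(3.4), 'tool_pos': array([ 0.4859, -0.4087,  0.2531]), 'orientation': array([ 7.066e-01,  7.076e-01,  5.000e-04, -3.000e-04]), 'opening': np.float64(-0.0002), 'wrist_force': array([-0.37  ,  1.3274, -0.4152])}
```

View pics/wrist1.png

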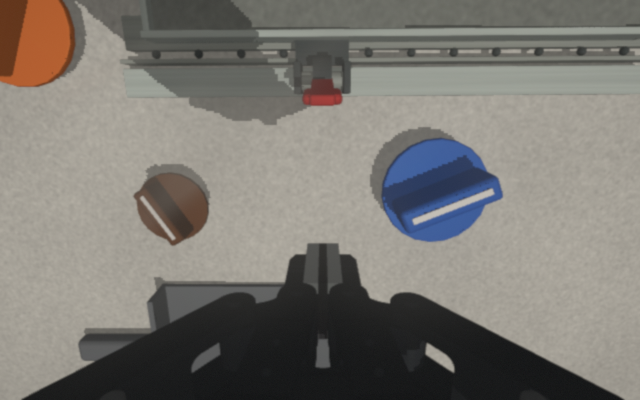

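View pics/scene1.png

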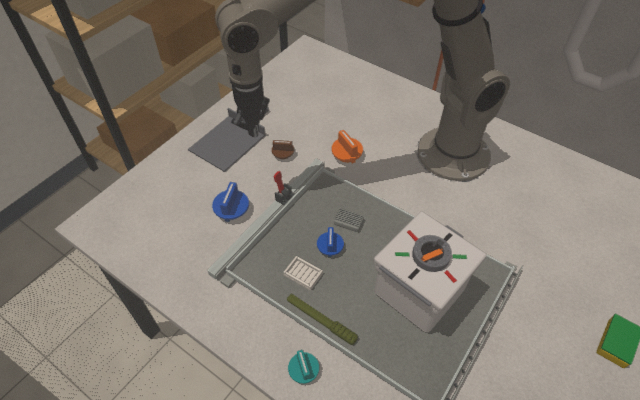

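View pics/side1.png

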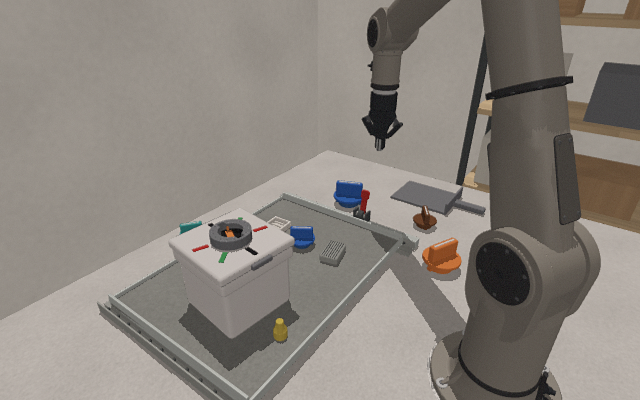

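{"name": "arm_command", "arguments": {
  "deltas": [
    [[0,0,40,0,0,0,0],[0,0,80,0,0,0,0],[0,0,115,0,0,0,0],[9,0,130,0,0,0,0],[30,0,130,0,0,0,0],[49,0,130,0,0,0,0],[60,0,130,0,0,0,0],[71,0,131,0,0,0,0],[79,0,131,0,0,0,0],[87,0,132,0,0,0,0],[95,0,135,0,0,0,0],[103,0,138,0,0,0,0],[109,0,142,0,0,0,0],[114,0,147,0,0,0,0],[119,0,153,0,0,0,0],[122,0,155,0,0,0,0],[124,0,157,0,0,0,0],[124,0,157,0,0,0,0],[124,0,157,0,0,0,0]]
  ]
}}

```text
clock: 5.45
tool_pos: [0.4876, -0.2872, 0.099]
orientation: [0.707, 0.707, 0.001, 0.003]
wrist_force: [1.1, -7.3, 10.1]
opening: -0.0005
```

Run:
```python
from h import *
s=cam('scene')['color'][:,:,::-1]; d=cam('side')['color'][:,:,::-1]
def c(im,x0,y0,x1,y1,f): return cv2.resize(im[y0:y1,x0:x1],None,fx=f,fy=f,interpolation=cv2.INTER_CUBIC)
cv2.imwrite('pics/c7.png',np.hstack([c(s,240,130,340,230,4),c(d,310,150,410,250,4)]))
```

```text
(no output)
```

View pics/c7.png

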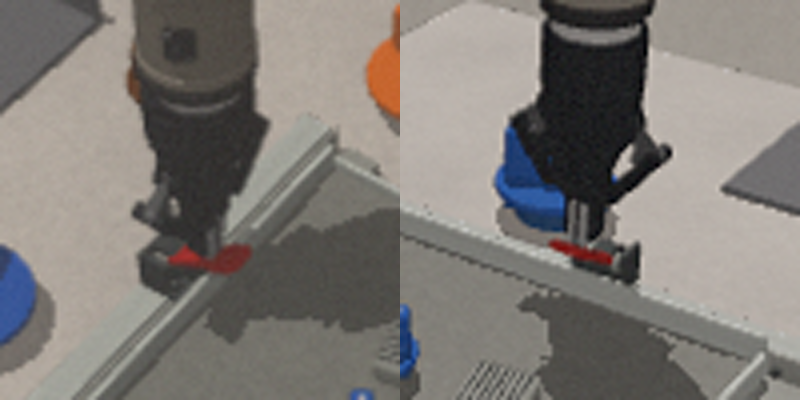

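{"name": "arm_command", "arguments": {
  "deltas": [
    [[0,0,-30,0,0,0,0],[0,0,-70,0,0,0,0],[10,10,-110,0,0,0,50],[40,20,-150,0,0,0,100],[80,35,-155,0,0,0,100],[115,50,-155,0,0,0,100],[147,62,-155,0,0,0,100],[147,62,-155,0,0,0,100],[147,62,-155,0,0,0,100],[147,62,-155,0,0,0,100]]
  ]
}}

```text
clock: 6.55
tool_pos: [0.5479, -0.1404, 0.2537]
orientation: [0.707, 0.707, 0.0, 0.003]
wrist_force: [0.2, -0.4, -0.5]
opening: 0.0856
```

Run:
```python
from h import *
o=env.get_obs(); print({k:np.round(o[k],4) for k in ['clock','tool_pos','orientation','opening','wrist_force','joints']})
w=cam('wrist');save(w,'wrist2.png'); s=cam('scene')['color'][:,:,::-1]; d=cam('side')['color'][:,:,::-1]
def c(im,x0,y0,x1,y1,f): return cv2.resize(im[y0:y1,x0:x1],None,fx=f,fy=f,interpolation=cv2.INTER_CUBIC)
cv2.imwrite('pics/c8.png',np.hstack([c(s,240,130,340,230,4),c(d,310,150,410,250,4)]))
print(env.search_frame('cap_bar',w),env.search_frame('cap_mid',w))
print({k:np.round(v,4) for k,v in w.items() if k!='color'})
```

```text
{'clock': np.float64(6.55), 'tool_pos': array([ 0.5479, -0.1404,  0.2537]), 'orientation': array([7.073e-01, 7.069e-01, 1.000e-04, 2.900e-03]), 'opening': np.float64(0.0856), 'wrist_force': array([ 0.2073, -0.3511, -0.5417]), 'joints': array([ 0.0786,  0.2941,  0.0739,  1.8291, -0.0215,  1.0145,  0.16  ])}
[{'bbox': [284.3, 97.9, 366.3, 179.7], 'conf': 0.92}, {'bbox': [0.0, 248.5, 66.2, 337.7], 'conf': 0.82}, {'bbox': [627.5, 2.3, 640.0, 16.3], 'conf': 0.6}, {'bbox': [122.6, 394.4, 125.7, 400.0], 'conf': 0.41}] [{'bbox': [0.0, 249.3, 66.1, 338.5], 'conf': 0.77}, {'bbox': [287.2, 93.1, 366.3, 177.9], 'conf': 0.73}, {'bbox': [624.2, 0.0, 637.6, 11.9], 'conf': 0.59}, {'bbox': [114.8, 395.0, 130.0, 400.0], 'conf': 0.56}]
{'fov_y': np.float64(59.1443), 'cx': np.float64(322.3855), 'cy': np.float64(198.5432), 'rvec': array([-2.8556e+00,  2.1000e-03, -8.5000e-03]), 'tvec': array([-0.5494, -0.1701,  0.3376]), 'shot': np.int64(12)}
```

View pics/c8.png

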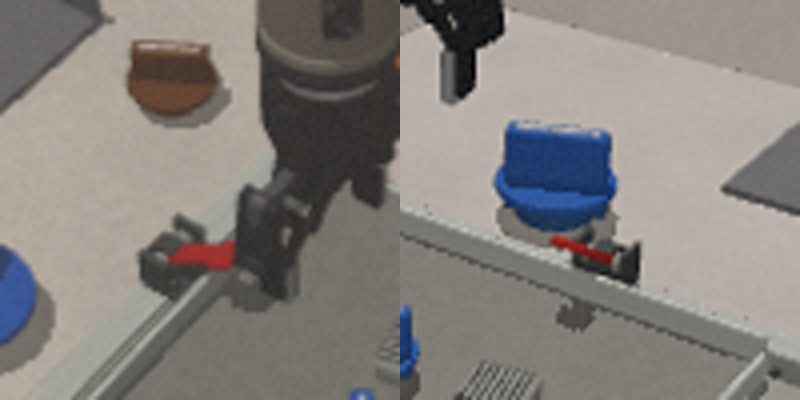

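View pics/wrist2.png

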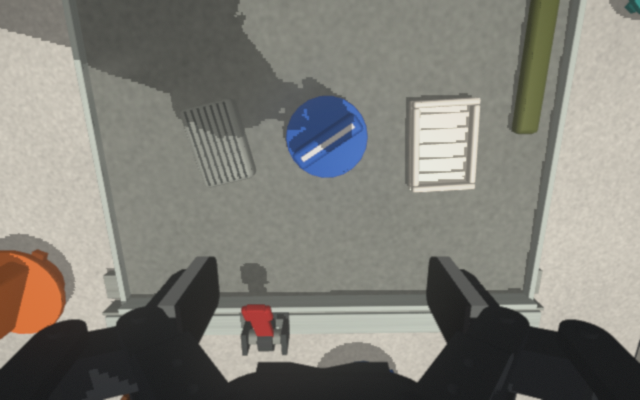

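Run:
```python
from h import *
w=cam('wrist');a=cam('scene');b=cam('side')
im=w['color'].copy(); hsv=cv2.cvtColor(im,cv2.COLOR_RGB2HSV)
m=cv2.inRange(hsv,(105,110,40),(125,255,255)); m[:, :270]=0; m[:,380:]=0; m[:80]=0;m[200:]=0
cs=cv2.findContours(m,0,2)[0]; c=max(cs,key=cv2.contourArea); e=cv2.fitEllipse(cv2.convexHull(c)); print('ell',e, cv2.minEnclosingCircle(c))
print('disc ctr',atz(w,*e[0],.054).round(4))
wh=cv2.inRange(hsv,(0,0,175),(179,60,255)); wh[:, :290]=0; wh[:,365:]=0; wh[:100]=0;wh[175:]=0
ys,xs=np.nonzero(wh); print(len(xs))
c0=np.c_[xs,ys].astype(np.float32); r=cv2.minAreaRect(c0); print(r)
box=cv2.boxPoints(r); P=np.array([atz(w,*q,.086) for q in box]); print(P.round(4),P.mean(0).round(4))
L=cv2.fitLine(c0,cv2.DIST_L2,0,.01,.01).ravel(); p0=atz(w,L[2]-20*L[0],L[3]-20*L[1],.086);p1=atz(w,L[2]+20*L[0],L[3]+20*L[1],.086)
print('yaw',np.degrees(np.arctan2(*(p1-p0)[1::-1])))
x=cv2.resize(im[80:200,260:400],None,fx=5,fy=5,interpolation=cv2.INTER_CUBIC); cv2.imwrite('pics/c9.png',x[:,:,::-1])
C=np.array([.5505,-.1066]); 
for p,n in((a,'scene'),(b,'side')): print(n,proj(p,[[*C,.086],[*C,.054]]).round(1))
```

```text
ell ((325.79962158203125, 136.37535095214844), (80.07176208496094, 80.97126007080078), 10.278165817260742) ((325.91143798828125, 136.25672912597656), 40.582183837890625)
disc ctr [ 0.5527 -0.1041  0.054 ]
138
((311.5, 152.5), (5.269651412963867, 25.793556213378906), 56.3099365234375)
[[ 0.5303 -0.1178  0.086 ]
 [ 0.5481 -0.106   0.086 ]
 [ 0.5505 -0.1096  0.086 ]
 [ 0.5327 -0.1215  0.086 ]] [ 0.5404 -0.1137  0.086 ]
yaw 33.76505088025404
scene [[330.1 235.3]
 [329.9 242. ]]
side [[301.4 227. ]
 [301.7 236.7]]
```

View pics/c9.png

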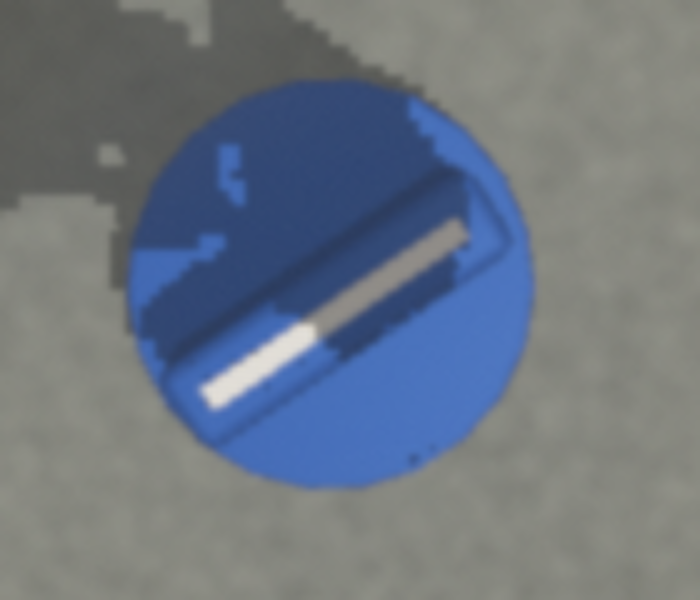

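Run:
```python
from h import *
w=cam('wrist')
p,q=atz(w,302,159.6,.086),atz(w,352,126,.086)
print((p+q)/2,np.linalg.norm(p-q),np.degrees(np.arctan2(*(q-p)[1::-1])))
print(atz(w,325.8,136.4,.054))
o=env.get_obs(); Rt=R.from_quat(o['orientation']); t=np.array(o['tool_pos'])
C=np.array([.5525,-.1045,.081]) 
print('delta mm',Rt.inv().apply(C-t)*1000, Rt.as_matrix().round(3))
# target pose: y axis at yaw 123.9, tilt removed
y=np.radians(34+90); Rd=np.c_[[np.cos(y-np.pi/2+np.pi),np.sin(y+np.pi/2),0],[np.cos(y),np.sin(y),0],[0,0,-1]]
if np.linalg.det(Rd)<0: Rd[:,0]*=-1
print((Rt.inv()*R.from_matrix(Rd)).as_rotvec())
```

```text
[ 0.55316099 -0.10537595  0.086     ] 0.049132949544456433 33.832846945888186
[ 0.5529661  -0.10358268  0.054     ]
delta mm [ 35.78920047   2.94518207 172.97450341] [[-0.     1.     0.006]
 [ 1.     0.    -0.004]
 [-0.004  0.006 -1.   ]]
[-6.50226621e-04  7.98753694e-03 -2.16373011e+00]
```

{"name": "arm_command", "arguments": {
  "deltas": [
    [[5,0,5,0,0,-0.14,100],[10,1,10,0,0,-0.28,100],[15,1,15,0,0,-0.42,100],[20,2,20,0,0,-0.56,100],[25,2,25,0,0,-0.7,100],[30,3,30,0,0,-0.84,100],[36,3,35,0,0,-0.98,100],[36,3,40,0,0,-1.12,100],[36,3,45,0,0,-1.26,100],[36,3,50,0,0.003,-1.4,100],[36,3,55,0,0.005,-1.54,100],[36,3,60,0,0.006,-1.68,100],[36,3,65,0,0.007,-1.82,100],[36,3,70,0,0.008,-1.96,100],[36,3,75,0,0.008,-2.1,100],[36,3,80,0,0.008,-2.164,100],[36,3,80,0,0.008,-2.164,100],[36,3,80,0,0.008,-2.164,100]]
  ]
}}

```text
clock: 8.8
tool_pos: [0.5521, -0.1041, 0.174]
orientation: [-0.291, 0.957, -0.0, -0.0]
wrist_force: [-0.5, -0.3, -0.6]
opening: 0.0856
```

```bash
cat > tgt.py <<'E'
from h import *
def tgt(x,y,z,yawy):
    o=env.get_obs(); Rt=R.from_quat(o['orientation']); t=np.array(o['tool_pos'])
    a=np.radians(yawy); Y=np.array([np.cos(a),np.sin(a),0]); Z=np.array([0,0,-1.]); X=np.cross(Y,Z)
    Rd=np.c_[X,Y,Z]
    print('clock',o['clock'],'pos',t.round(4),'yaw_y',np.degrees(np.arctan2(*Rt.as_matrix()[1::-1,1])).round(2),'z ax',Rt.as_matrix()[:,2].round(4),'F',np.round(o['wrist_force'],1),'T',np.round(o['torque'],2),'open',round(float(o['opening']),4))
    print('shift',(Rt.inv().apply(np.array([x,y,z])-t)*1000).round(1),'turn',(Rt.inv()*R.from_matrix(Rd)).as_rotvec().round(4))
    return Rt
E
python3 - <<'E'
from tgt import *
tgt(.553,-.1045,.081,123.9)
w=cam('wrist');save(w,'wrist3.png')
E
```

```text
clock 8.8 pos [ 0.5521 -0.1041  0.174 ] yaw_y 123.89 z ax [-3.e-04 -4.e-04 -1.e+00] F [-0.5 -0.3 -0.6] T [ 0.02  0.02 -0.03] open 0.0856
shift [-0.6 -0.8 93. ] turn [-0.0002 -0.0004 -0.0002]
```

View pics/wrist3.png

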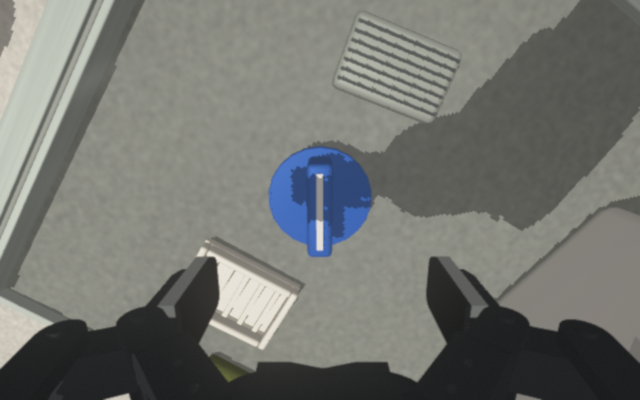

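Run:
```python
from h import *
w=cam('wrist')
print(atz(w,320,212,.086),atz(w,320,196,.054),np.diff([atz(w,321,250,.086),atz(w,320,174,.086)],axis=0))
```

```text
[ 0.55218219 -0.10495067  0.086     ] [ 0.55119601 -0.10590798  0.054     ] [[-4.14149597e-02 -2.85025774e-02 -2.77555756e-17]]
```

{"name": "arm_command", "arguments": {
  "deltas": [
    [[0,0,30,0,0,0,100],[0,0,60,0,0,0,100],[0,0,80,0,0,0,100],[0,0,92,0,0,0,100],[0,0,92,0,0,0,60],[0,0,92,0,0,0,20],[0,0,92,0,0,0,0],[0,0,92,0,0,0,0],[0,0,92,0,0,0,0],[0,0,92,0,0,0,0],[0,0,92,0,0,0,0],[0,0,92,0,0,0,0],[0,0,92,0,0,0,0]]
  ]
}}

```text
clock: 10.2
tool_pos: [0.553, -0.1043, 0.0832]
orientation: [-0.292, 0.957, -0.001, 0.001]
wrist_force: [-0.5, -1.0, 5.7]
opening: 0.015
```

Run:
```python
from tgt import *
tgt(.5525,-.105,.28,123.9)
w=cam('side');save(w,'side4.png')
```

```text
clock 10.2 pos [ 0.553  -0.1043  0.0832] yaw_y 123.92 z ax [ 0.0018 -0.001  -1.    ] F [-0.5 -1.   5.7] T [-0.02  0.2   0.05] open 0.015
shift [   0.6   -0.7 -196.8] turn [-0.0018  0.0009  0.0003]
```

View pics/side4.png

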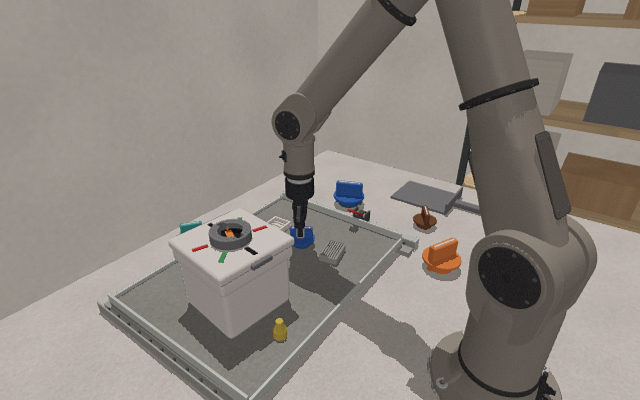

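Run:
```python
from tgt import *
w=cam('wrist'); o=env.get_obs(); Rt=R.from_quat(o['orientation']); t=np.array(o['tool_pos'])
Rc=R.from_rotvec(np.array(w['rvec'],float).ravel()); C=-Rc.inv().apply(np.array(w['tvec']).ravel())
off=Rt.inv().apply(C-t); rel=Rc*Rt  # tool->cam
print('cam offset in tool',off, 'look in tool',rel.inv().apply([0,0,1]))
# simulate at yaw 83, z=.34
y=np.radians(83); Y=np.array([np.cos(y),np.sin(y),0]);Z=np.array([0,0,-1.]);X=np.cross(Y,Z);Rn=R.from_matrix(np.c_[X,Y,Z])
N=np.array([.525,.159,.226])
for dz in (.33,.36):
  for d in (0,.03,.06,.09,.12):
    T=np.array([N[0],N[1],dz])-X*d
    pc=rel.apply(Rn.inv().apply(N-T)-off); pc=K(w)@pc; print(dz,d,T.round(3),(pc[:2]/pc[2]).round(0))
```

```text
cam offset in tool [ 0.07052914  0.00098449 -0.12168955] look in tool [-2.80200324e-01 -7.31760403e-04  9.59941270e-01]
0.33 0 [0.525 0.159 0.33 ] [321. 205.]
0.33 0.03 [0.555 0.155 0.33 ] [321. 161.]
0.33 0.06 [0.585 0.152 0.33 ] [321. 113.]
0.33 0.09 [0.614 0.148 0.33 ] [321.  62.]
0.33 0.12 [0.644 0.144 0.33 ] [321.   6.]
0.36 0 [0.525 0.159 0.36 ] [321. 193.]
0.36 0.03 [0.555 0.155 0.36 ] [321. 154.]
0.36 0.06 [0.585 0.152 0.36 ] [321. 111.]
0.36 0.09 [0.614 0.148 0.36 ] [321.  66.]
0.36 0.12 [0.644 0.144 0.36 ] [321.  17.]
```

{"name": "arm_command", "arguments": {
  "deltas": [
    [[0,0,-10,0,0,0,0],[0,0,-40,0,0,0,0],[0,0,-80,0,0,0,0],[0,0,-120,0,0,0,0],[0,0,-160,0,0,0,0],[0,0,-200,0,0,0,0],[0,0,-240,0,0,0,0],[-20,20,-267,0,0,0.1,0],[-45,45,-267,0,0,0.2,0],[-70,70,-267,0,0,0.3,0],[-95,95,-267,0,0,0.4,0],[-120,120,-267,0,0,0.5,0],[-145,145,-267,0,0,0.6,0],[-165,165,-267,0,0,0.7,0],[-181,185,-267,0,0,0.714,0],[-181,185,-267,0,0,0.714,0],[-181,185,-267,0,0,0.714,0],[-181,185,-267,0,0,0.714,0]]
  ]
}}

```text
clock: 12.1
tool_pos: [0.5994, 0.149, 0.3501]
orientation: [0.062, 0.998, -0.001, 0.001]
wrist_force: [1.0, -0.5, -1.1]
opening: 0.015
```

Run:
```python
from tgt import *
tgt(.525,.159,.31,83)
w=cam('wrist');save(w,'wrist5.png')
w=cam('side');save(w,'side5.png')
```

```text
clock 12.1 pos [0.5994 0.149  0.3501] yaw_y 82.93 z ax [ 0.0015 -0.002  -1.    ] F [ 1.  -0.5 -1.1] T [-0.07  0.01 -0.03] open 0.015
shift [75.2  0.8 39.9] turn [-0.0018  0.0018 -0.0012]
```

View pics/wrist5.png

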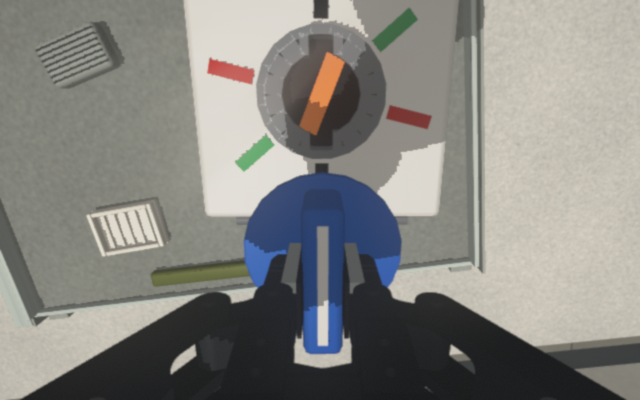

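View pics/side5.png

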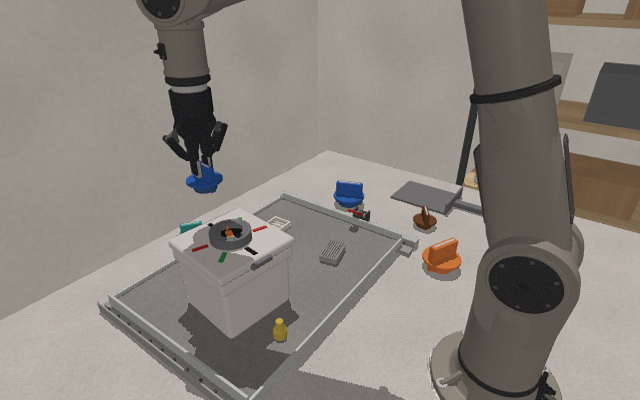

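Run:
```python
from h import *
w=cam('wrist'); im=w['color'][:,:,::-1].copy()
t=np.linspace(0,2*np.pi,73)
def circ(c,r,z): return proj(w,np.c_[c[0]+r*np.cos(t),c[1]+r*np.sin(t),np.full(73,z)])
# black marks
b1=atz(w,320.5,10,.205); b2=atz(w,322,167,.205); print('marks',b1,b2)
gs={'g1':(396,29),'g2':(255,153),'r1':(231,71),'r2':(409,117.5)}
G={k:atz(w,*v,.205) for k,v in gs.items()}; print({k:v.round(4) for k,v in G.items()})
print('centres',(G['g1']+G['g2'])/2,(G['r1']+G['r2'])/2)
d=b1-b2; print('slot yaw from black marks',np.degrees(np.arctan2(d[1],d[0])))
for k in ['g','r']:
    d=G[k+'1']-G[k+'2']; print(k,np.degrees(np.arctan2(d[1],d[0])))
c=(G['g1']+G['g2']+G['r1']+G['r2'])/4
big=cv2.resize(im[0:200,220:420],None,fx=3,fy=3,interpolation=cv2.INTER_CUBIC)
for r,z,col in((.043,.226,(0,255,0)),(.0255,.226,(255,255,0)),(.043,.205,(0,0,255))):
    cv2.polylines(big,[np.int32((circ(c,r,z)-[220,0]+.5)*3)],True,col,1)
cv2.imwrite('pics/c10.png',big); print(c)
# held cap line ends at z bar top .353
o=env.get_obs(); z=o['tool_pos'][2]+.0028
p,q=atz(w,322.5,228,z),atz(w,322,344,z); print('bar',p,q,(p+q)/2,np.linalg.norm(p-q),np.degrees(np.arctan2(*(p-q)[1::-1])),o['tool_pos'])
cv2.imwrite('pics/c11.png',cv2.resize(im[160:370,230:420],None,fx=3,fy=2.8,interpolation=cv2.INTER_CUBIC))
```

```text
marks [0.47351858 0.16411433 0.205     ] [0.58146304 0.1516461  0.205     ]
{'g1': array([0.4917, 0.2144, 0.205 ]), 'g2': array([0.5644, 0.1025, 0.205 ]), 'r1': array([0.5045, 0.0959, 0.205 ]), 'r2': array([0.5526, 0.22  , 0.205 ])}
centres [0.52808096 0.15842377 0.205     ] [0.52851582 0.15795045 0.205     ]
slot yaw from black marks 173.4111943393876
g 123.01933641220417
r -111.1797701851142
[0.52829839 0.15818711 0.205     ]
bar [0.57439588 0.15301495 0.35292098] [0.62353788 0.14668836 0.35292098] [0.59896688 0.14985166 0.35292098] 0.049547574706473266 172.66403855928206 [0.59955118 0.14908947 0.35012098]
```

View pics/c10.png

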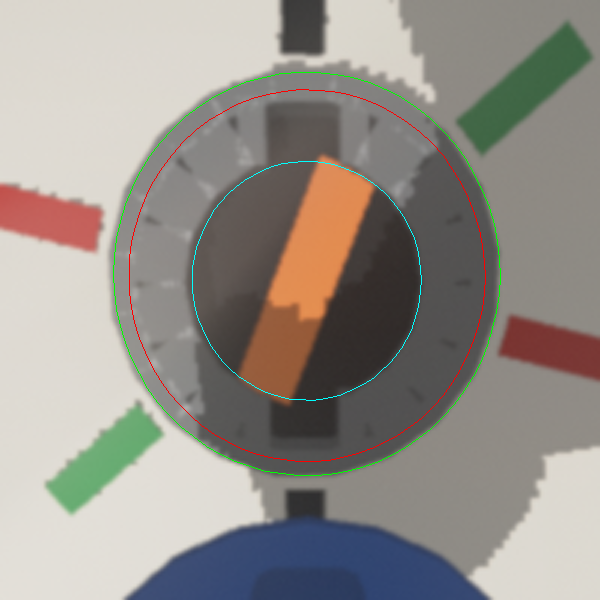

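View pics/c11.png

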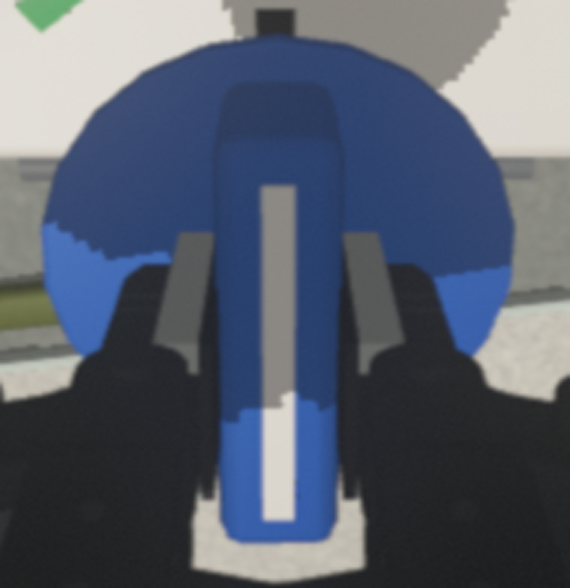

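Run:
```python
from h import *
w=cam('wrist'); im=w['color'][:,:,::-1].copy()
s=lambda x,y:atz(w,220+x/3-.0,y/3,.226)
a=s(303,102);b=s(304,438);print('slots',a,b,(a+b)/2,np.linalg.norm(a-b),np.degrees(np.arctan2(*(a-b)[1::-1])))
a=s(303,63);b=s(304,476);print('outer tb',a,b,(a+b)/2,np.linalg.norm(a-b))
a=s(110,275);b=s(499,275);print('outer lr',a,b,(a+b)/2,np.linalg.norm(a-b))
cv2.imwrite('pics/c12.png',cv2.resize(im[10:175,240:405],None,fx=3.6,fy=3.6,interpolation=cv2.INTER_CUBIC))
```

```text
slots [0.49161959 0.16247812 0.226     ] [0.56253934 0.15379607 0.226     ] [0.52707946 0.15813709 0.226     ] 0.07144920752685505 173.02052979269882
outer tb [0.4841387  0.16341861 0.226     ] [0.57136426 0.152689   0.226     ] [0.52775148 0.15805381 0.226     ] 0.08788301127512295
outer lr [0.52129377 0.11548835 0.226     ] [0.53198853 0.20132209 0.226     ] [0.52664115 0.15840522 0.226     ] 0.08649744873859337
```

View pics/c12.png

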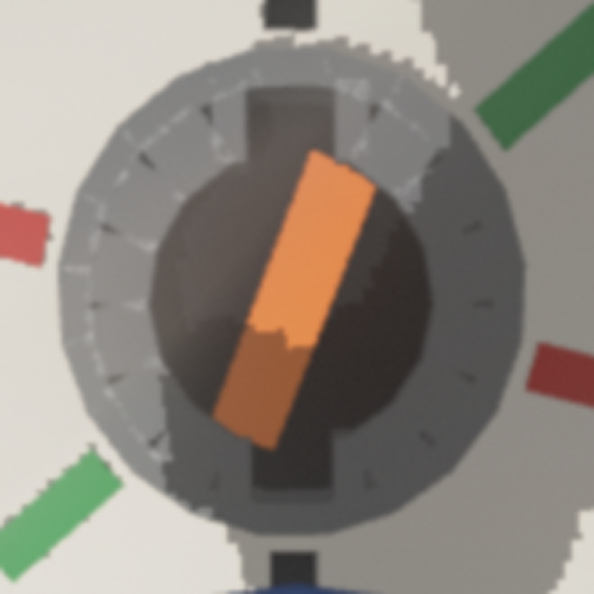

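Run:
```python
from tgt import *
tgt(.528,.1575,.295,83.2)
```

```text
clock 12.3 pos [0.5996 0.1493 0.3501] yaw_y 82.92 z ax [ 0.0018 -0.0014 -1.    ] F [-0.3 -0.3 -0.7] T [ 0.    0.02 -0.04] open 0.015
shift [72.1 -0.6 55. ] turn [-0.0012  0.0019 -0.0049]
```

{"name": "arm_command", "arguments": {
  "deltas": [
    [[20,0,10,0,0,0,0],[40,0,20,0,0,0,0],[60,0,30,-0.001,0.002,-0.005,0],[72,-0.6,40,-0.001,0.002,-0.005,0],[72,-0.6,50,-0.001,0.002,-0.005,0],[72,-0.6,55,-0.001,0.002,-0.005,0],[72,-0.6,55,-0.001,0.002,-0.005,0],[72,-0.6,55,-0.001,0.002,-0.005,0]]
  ]
}}

```text
clock: 13.1
tool_pos: [0.529, 0.1573, 0.2951]
orientation: [0.06, 0.998, 0.0, 0.0]
wrist_force: [-0.2, -0.6, -0.9]
opening: 0.0151
```

Run:
```python
from tgt import *
tgt(.528,.1575,.261,83.2)
w=cam('wrist');save(w,'wrist6.png')
p=cam('side');s=cam('scene')
def c(im,x0,y0,x1,y1,f): return cv2.resize(im[y0:y1,x0:x1,::-1],None,fx=f,fy=f,interpolation=cv2.INTER_CUBIC)
cv2.imwrite('pics/c13.png',np.hstack([c(s['color'],370,180,490,300,3.3),c(p['color'],170,160,290,280,3.3)]))
```

```text
clock 13.1 pos [0.529  0.1573 0.2951] yaw_y 83.16 z ax [ 2.e-04  1.e-04 -1.e+00] F [-0.2 -0.6 -0.9] T [-0.02  0.02  0.05] open 0.0151
shift [ 1.   0.1 34.1] turn [ 0.0002  0.0002 -0.0007]
```

View pics/c13.png

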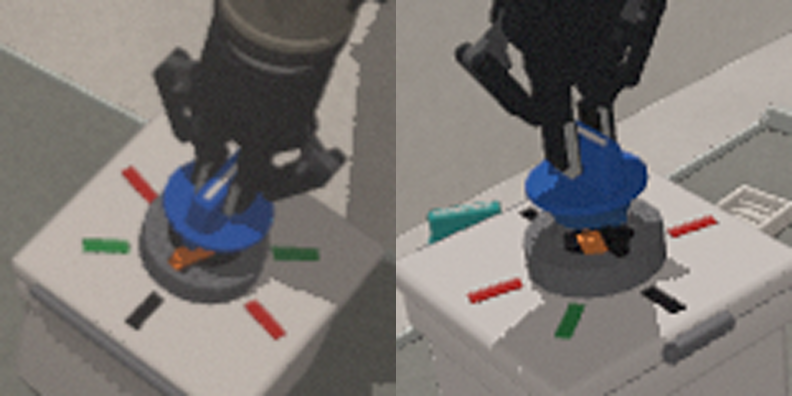

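View pics/wrist6.png

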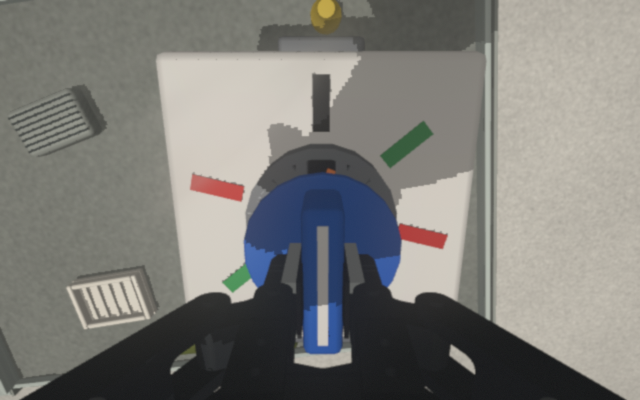

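{"name": "arm_command", "arguments": {
  "deltas": [
    [[1,0,6,0,0,0,0],[1,0,12,0,0,0,0],[1,0,15,0,0,0,0],[1,0,17,0,0,0,0],[1,0,19,0,0,0,0],[1,0,20,0,0,0,0],[1,0,20,0,0,0,0]]
  ]
}}

```text
clock: 13.95
tool_pos: [0.5278, 0.1577, 0.2753]
orientation: [0.059, 0.998, 0.0, 0.0]
wrist_force: [0.6, -0.8, -1.1]
opening: 0.0147
```

Run:
```python
from tgt import *
tgt(.528,.1575,.261,83.2)
```

```text
clock 13.95 pos [0.5278 0.1577 0.2753] yaw_y 83.18 z ax [ 7.e-04  2.e-04 -1.e+00] F [ 0.6 -0.8 -1.1] T [-0.11 -0.13 -0.01] open 0.0147
shift [-0.2 -0.1 14.3] turn [ 0.0003  0.0007 -0.0003]
```

{"name": "arm_command", "arguments": {
  "deltas": [
    [[0,0,3,0,0,0,0],[0,0,6,0,0,0,0],[0,0,9,0,0,0,0],[0,0,11,0,0,0,0],[0,0,13,0,0,0,0],[0,0,14,0,0,0,0],[0,0,14,0,0,0,0]]
  ]
}}

```text
clock: 14.65
tool_pos: [0.5278, 0.1576, 0.2612]
orientation: [0.06, 0.998, 0.0, 0.0]
wrist_force: [0.7, -0.8, -0.5]
opening: 0.015
```

Run:
```python
from tgt import *
tgt(.528,.1575,.261,83.2)
p=cam('side');s=cam('scene')
def c(im,x0,y0,x1,y1,f): return cv2.resize(im[y0:y1,x0:x1,::-1],None,fx=f,fy=f,interpolation=cv2.INTER_CUBIC)
cv2.imwrite('pics/c14.png',np.hstack([c(s['color'],370,180,490,300,3.3),c(p['color'],170,160,290,280,3.3)]))
```

```text
clock 14.65 pos [0.5278 0.1576 0.2612] yaw_y 83.18 z ax [ 6.e-04  1.e-04 -1.e+00] F [ 0.7 -0.8 -0.5] T [-0.05 -0.08 -0.03] open 0.015
shift [-0.2 -0.1  0.2] turn [ 0.0002  0.0006 -0.0004]
```

View pics/c14.png

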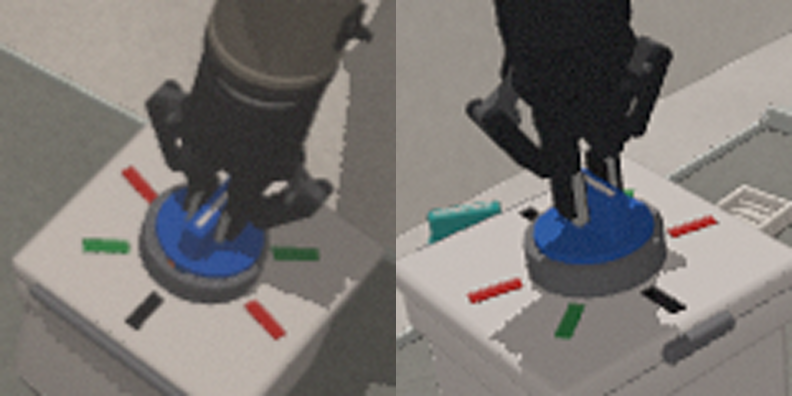

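{"name": "arm_command", "arguments": {
  "deltas": [
    [[0,0,0,0,0,0.06,0],[0,0,0,0,0,0.12,0],[0,0,0,0,0,0.18,0],[0,0,0,0,0,0.24,0],[0,0,0,0,0,0.3,0],[0,0,0,0,0,0.36,0],[0,0,0,0,0,0.42,0],[0,0,0,0,0,0.48,0],[0,0,0,0,0,0.54,0],[0,0,0,0,0,0.6,0],[0,0,0,0,0,0.6,0],[0,0,0,0,0,0.6,0]]
  ]
}}

```text
clock: 15.95
tool_pos: [0.5278, 0.1572, 0.2612]
orientation: [0.351, 0.936, -0.0, 0.0]
wrist_force: [0.0, -2.5, 0.6]
opening: 0.015
```

Run:
```python
from tgt import *
tgt(.528,.1575,.261,33.1)
w=cam('wrist');save(w,'wrist7.png')
```

```text
clock 15.95 pos [0.5278 0.1572 0.2612] yaw_y 48.88 z ax [ 5.e-04 -6.e-04 -1.e+00] F [ 0.  -2.5  0.6] T [-0.56  0.06 -0.  ] open 0.015
shift [0.1 0.4 0.2] turn [0.     0.0008 0.2754]
```

View pics/wrist7.png

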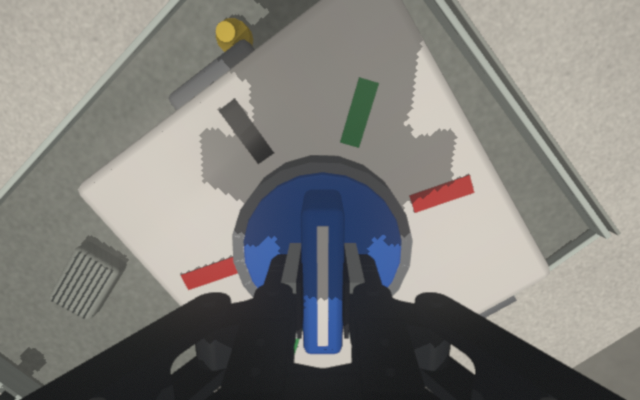

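{"name": "arm_command", "arguments": {
  "deltas": [
    [[0,0,0,0,0,0.06,0],[0,0,0,0,0,0.12,0],[0,0,0,0,0,0.18,0],[0,0,0,0,0,0.24,0],[0,0,0,0,0,0.275,0],[0,0,0,0,0,0.275,0],[0,0,0,0,0,0.275,0]]
  ]
}}

```text
clock: 16.7
tool_pos: [0.5279, 0.1572, 0.2612]
orientation: [0.476, 0.88, -0.0, 0.0]
wrist_force: [-0.1, -1.9, -0.6]
opening: 0.0152
```

```bash
cat > fin.py <<'E'
from tgt import *
tgt(.528,.1575,.261,33.1)
w=cam('wrist');save(w,'wrist8.png')
im=w['color']; hsv=cv2.cvtColor(im,cv2.COLOR_RGB2HSV)
m=cv2.inRange(hsv,(40,90,40),(85,255,255))
cs=sorted(cv2.findContours(m,0,2)[0],key=cv2.contourArea,reverse=True)[:2]
N=np.array([.5278,.158])
for c in cs:
    if cv2.contourArea(c)<20: continue
    M=cv2.moments(c); p=atz(w,M['m10']/M['m00'],M['m01']/M['m00'],.205); d=p[:2]-N
    print('green',cv2.contourArea(c),p.round(4),np.hypot(*d).round(4),'dir',np.degrees(np.arctan2(d[1],d[0])).round(2))
p=cam('side');s=cam('scene');save(s,'scene8.png');save(p,'side8.png')
def c(im,x0,y0,x1,y1,f): return cv2.resize(im[y0:y1,x0:x1,::-1],None,fx=f,fy=f,interpolation=cv2.INTER_CUBIC)
cv2.imwrite('pics/c15.png',np.hstack([c(s['color'],370,180,490,300,3.3),c(p['color'],170,160,290,280,3.3)]))
E
python3 fin.py
```

```text
clock 16.7 pos [0.5279 0.1572 0.2612] yaw_y 33.2 z ax [ 6.e-04 -5.e-04 -1.e+00] F [-0.1 -1.9 -0.6] T [-0.35 -0.11  0.05] open 0.0152
shift [0.2 0.3 0.2] turn [0.0003 0.0007 0.0017]
green 710.5 [0.4947 0.2088 0.205 ] 0.0607 dir 123.11
green 97.5 [0.572  0.0901 0.205 ] 0.081 dir -56.91
```

View pics/wrist8.png

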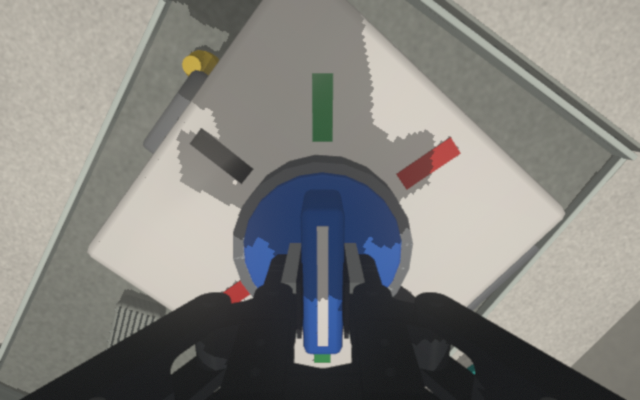

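View pics/c15.png

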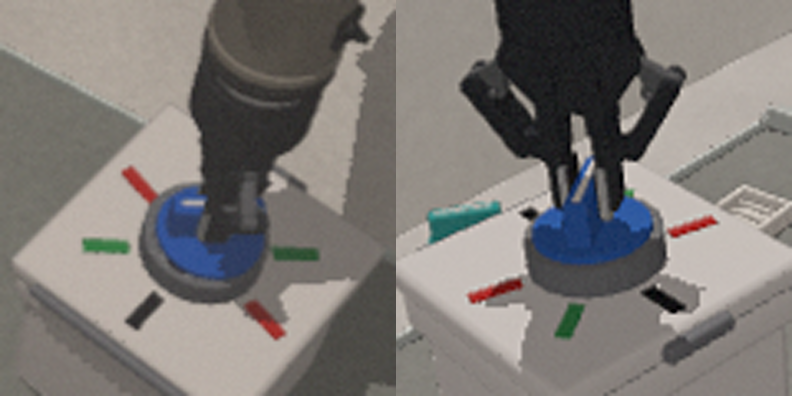

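View pics/scene8.png

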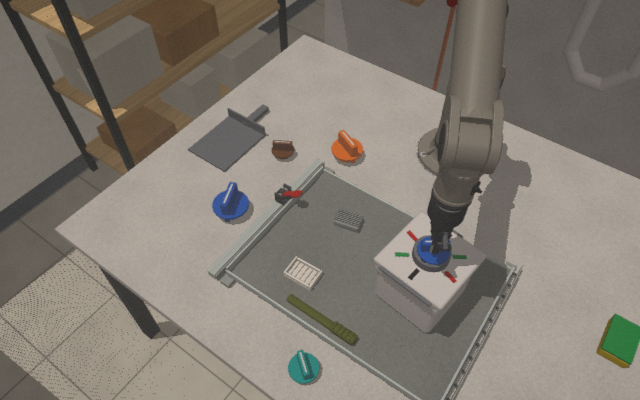

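```bash
python3 -c "
from workcell import env
print(env.finish_job()); o=env.get_obs(); print(o['clock'],o['tool_pos'],o['opening'])"
```

```text
the job is handed in; nothing more can be done
None
the job is handed in; nothing more can be done
```

The job is handed in at about 17 s on the robot's clock, with the gripper still holding the cap at the green marks.

- **Lever:** I pushed the red cam lever over with the closed fingers until it met its stop, at about 12 N. In the last pictures it still lies inwards, in the locked position.
- **Cap:** I took the smaller blue cap, the one on the shelf, and lowered it into the neck with no noticeable force. The tool height came to within a millimetre of the height worked out for fully down. I then turned it 50° clockwise.
- **Alignment:** the tool reads 33.2° against the 33.1° I worked out for the green marks, and the bar's white line points straight at the green mark in the wrist picture. It is well short of the click at 72°.
- **Surroundings:** the basket and the other things on the shelf look unmoved in the last pictures.

No check failed or disagreed. I had no direct reading of the lever or shutter joints, so those two rest on the pictures, the forces and the tool pose.

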